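# Sort open enclosure bases by length into the rack rows

### The job

Sort the three open white enclosure boxes by length into the three rows of the sorting rack, each into the row whose depth matches it, pushed fully home against the green stop so that its near end is flush with the front of the row. Slide the boxes along the bench without lifting or tipping them, and leave everything else where it is.

Things in the scene. Friction and masses are not known exactly. Their poses are not given: they have to be found in the camera images.
- box_short: The short one of three look-alike loose white plastic enclosure bases: an open-topped rectangular box 90 mm long (its y axis), 68 mm wide (x axis), 45 mm high, walls and floor 3 mm thick, grey round knock-outs outside, empty. Origin: centre of its underside; z up. Either way round is the same.
- lane_short: Fixed row for the 90 mm box (three rows, 96 mm pitch): aluminium side rails 22 mm high, 175 mm long, 78 mm apart inside (mouth flares to 94 mm over its first 25 mm), no floor, and a green stop block 22 mm high whose face is 90 mm in from the mouth. Origin: on the bench, middle of the open mouth (front ends of the rails); y points into the row, x across, z up.
- short_home (a point): Point on the bench in the row for the 90 mm box where the centre of the box's underside lies when it is home against the green stop; axes as the row's.
- box_mid: The middle one of three look-alike loose white plastic enclosure bases: an open-topped rectangular box 120 mm long (its y axis), 68 mm wide (x axis), 45 mm high, walls and floor 3 mm thick, grey round knock-outs outside, empty. Origin: centre of its underside; z up. Either way round is the same.
- lane_mid: Fixed row for the 120 mm box (three rows, 96 mm pitch): aluminium side rails 22 mm high, 175 mm long, 78 mm apart inside (mouth flares to 94 mm over its first 25 mm), no floor, and a green stop block 22 mm high whose face is 120 mm in from the mouth. Origin: on the bench, middle of the open mouth (front ends of the rails); y points into the row, x across, z up.
- mid_home (a point): Point on the bench in the row for the 120 mm box where the centre of the box's underside lies when it is home against the green stop; axes as the row's.
- box_long: The long one of three look-alike loose white plastic enclosure bases: an open-topped rectangular box 150 mm long (its y axis), 68 mm wide (x axis), 45 mm high, walls and floor 3 mm thick, grey round knock-outs outside, empty. Origin: centre of its underside; z up. Either way round is the same.
- lane_long: Fixed row for the 150 mm box (three rows, 96 mm pitch): aluminium side rails 22 mm high, 175 mm long, 78 mm apart inside (mouth flares to 94 mm over its first 25 mm), no floor, and a green stop block 22 mm high whose face is 150 mm in from the mouth. Origin: on the bench, middle of the open mouth (front ends of the rails); y points into the row, x across, z up.
- long_home (a point): Point on the bench in the row for the 150 mm box where the centre of the box's underside lies when it is home against the green stop; axes as the row's.
- closed_box: Bystander: a closed enclosure with grey lid, 70 x 122 x 53 mm, loose. Origin: centre of underside.
- spray_can: Bystander: upright can with blue label, diameter 60, height 170 mm. Origin: centre of underside.
- screwdriver: Bystander: red-handled screwdriver lying on the bench. Origin on the bench, near its middle.
- tape: Bystander: flat yellow ring of tape, 90 mm across, 19 mm high. Origin: centre of underside.
- carton: Bystander: brown carton 90 x 70 x 55 mm. Origin: centre of underside.
- red_case: Bystander: red plastic case 110 x 80 x 35 mm. Origin: centre of underside.
There are look-alikes about, which are no part of the job. Leave any blue look-alike of the lane_mid alone. What is shaped like the lane_long but black is not meant.

How it is judged:
By the outcome, as a careful person would: the job done as asked, in the order asked, and still so for the second after the job is handed in, with the robot touching nothing.
It also fails if it takes over 64 s, if anything falls off the work surface, if the arm or the gripper's body presses on something with over 40 N, if the wrist force passes 120 N, or if a joint passes its speed limit or range.

### The arm

A 7-joint arm with a two-finger parallel gripper is mounted at the origin on the work surface. World frame = base frame: x ahead of the robot, y to its left, z up, the work surface at z = 0. Lengths are in m, angles in rad, forces in N, time in s.
With the tool pointing down it reaches from about 0.4 to 0.85 m from the base axis. Payload 10.4 kg.
Tool frame: the origin (TCP) lies midway between the tips of the shut fingers; the grasp point (between the pads) lies 19 mm behind it; z points along the fingers, y is the line along which they close (so a half turn about z gives the same grasp; the last joint's range is limited). The gripper opens to 87 mm and grips with 3 to 60 N. Pads are 19 mm wide; open, the fingers measure 117 mm over their backs; the gripper's body (75 mm by 190 mm) begins 51 mm behind the grasp point.
Start: joints at [-1.201, 0.332, -0.065, 1.46, 0.022, 1.35, -0.088], TCP at [0.239, 0.577, 0.223] pointing down, gripper open.
Joint ranges: [-2.6, 2.6], [-0.5, 2.12], [-1.47, 1.34], [0.16, 2.42], [-1.27, 4.41], [0.06, 2.06], [-2.6, 2.6]. Speed limits (rad/s): [2.22, 2.22, 2.79, 2.79, 3.14, 3.14, 3.14].

### API

Orientations are given as a unit quaternion [x, y, z, w].
In Python, from bench import sensors, eyes, order gives the robot as it stands.
- The arm moves only by the tool arm_command, never from a script. Its argument "steps" is a list of rows, each an object with "rot": the turn, a rotation vector about the world's x, y, z in degrees, a list of three; "slide": the shift along the world's x, y, z in m, a list of three; "grip": the opening, from 0 (shut) to 1 (fully open). A call has exactly 8 rows; each row shifts and turns the commanded pose from where the row before left it; what a row does not reach is not made up. A row lasts 1/8 s, in which the tool goes at most 62.5 mm and 10.7 degrees, less where a joint would pass 70% of its speed; a pose out of reach is approached as far as the arm can. A call with a gripper value outside its range is refused whole. The fingers move at their own pace and stop on an object; "newtons" is the grip in N (left out, the last holds). Time passes only in rows, so rows that do not move let the fingers close, or fill a call up. It gives the time, the measured TCP pose, the force, the opening and the grip force at its end, in the units of the state.
- sensors.read_state(): the state, without advancing time (a new reading comes with each control period).
- eyes.camera(name): name is "side" or "top" or "wrist"; returns a dict with "pixels" (400x640x3 uint8, red, green, blue), "intrinsics" (3x3 intrinsics, pixels), "pose" (4x4, takes a point from camera to world coordinates). Camera axes: x right, y down, z forward; pixel columns grow to the right and rows downward; lengths in m; the calibration is good to about 2 mm. A picture is of the moment at which its call begins. There is no depth.
- order.close_job(): hands the job in; it is judged then, once.
Trained networks look in a picture, given as the dict that the camera call returned (one of the last four; its "shot" number tells which), for a name from the list of things; names that differ only in an ending like _2 or _b are one class to them, and where a whole thing is asked for, a point or a joint stands for the part that bears it (a point fixed in the world has none). Each returns a list of dicts, best first, with "conf" (0 to 1); they miss things now and then, are a little off and sometimes report something else, mostly with a low value. They report only what shows in the picture. A call takes as long as a camera call. They do not tell look-alikes from the thing itself.
- eyes.look_for(name, picture): "bbox" ([left, top, right, bottom] in pixels, round what is visible of it).
The state is a dict: "time": time; "joint_positions": joint angles; "joint_vel": joint speeds; "joint_torque": joint torques, N m; "ee_pos": TCP position; "eef_rot": TCP orientation; "ft_force": force on the tool from outside, world axes, zero at the start; "torque": the same for the moment, N m; "width": finger opening in m; "grip_force": force on a finger pad.
Only numpy, scipy, OpenCV 4.12 (cv2) and the standard library are available. Lean on these libraries where they do the work, as an engineer would, in place of code of your own. Each camera call takes 0.05 s, during which the arm holds its last target. There are 200 camera calls.

## Working session

There is one attempt and no reset: what is moved stays moved. The work goes in short steps, Python scripts to look and compute and a tool call to move; the robot and the scene stay as the last step left them, time stands still between calls to the robot, and variables do not carry over. Pictures are saved under pics/ and viewed, at most 10 in all, crops included, and the job is handed in when it is done.

Besides the shell and the picture viewer there is one more tool, called after "Emit:" as name([rows], argument=value, ...), one row to a line, values as JSON. arm_command: Moves the arm, as the interface text tells. Its arguments: {"type":"object","properties":{"steps":{"type":"array","items":{"type":"object","properties":{"rot":{"type":"array","items":{"type":"number"}},"slide":{"type":"array","items":{"type":"number"}},"grip":{"type":"number"}}}},"newtons":{"type":"number"}},"required":["steps"]}

```bash
mkdir -p pics; cat > h.py <<'E'
import numpy as np, cv2
from bench import sensors, eyes, order
def snap(cam,name=None):
    p=eyes.camera(cam)
    if name: cv2.imwrite(f'pics/{name}.png',p['pixels'][:,:,::-1])
    return p
def w2p(p,X):
    T=np.linalg.inv(np.array(p['pose'])); X=np.atleast_2d(X); c=X@T[:3,:3].T+T[:3,3]; u=c@np.array(p['intrinsics']).T; return u[:,:2]/u[:,2:]
def p2w(p,uv,z):
    uv=np.atleast_2d(uv); T=np.array(p['pose']); d=np.c_[uv,np.ones(len(uv))]@np.linalg.inv(np.array(p['intrinsics'])).T@T[:3,:3].T
    o=T[:3,3]; return o+d*((z-o[2])/d[:,2])[:,None]
E
python3 - <<'E'
from h import *
a=snap('top','top0'); b=snap('side','side0')
np.save('pics/top0.npy',a,allow_pickle=True)
print(np.round(a['pose'],3),a['intrinsics'],np.round(b['pose'],3))
for n in ['box_short','box_mid','box_long','lane_short','lane_mid','lane_long','tape','carton']:
    print(n,[(np.round(d['bbox']),round(d['conf'],2)) for d in eyes.look_for(n,a)][:5])
print(sensors.read_state())
E
```

```text
[[-0.026 -0.989  0.149  0.339]
 [-1.     0.028  0.01  -0.031]
 [-0.014 -0.148 -0.989  1.188]
 [ 0.     0.     0.     1.   ]] [[398.22496077   0.         323.94706846]
 [  0.         398.22496077 194.06458849]
 [  0.           0.           1.        ]] [[ 0.845 -0.248  0.474 -0.212]
 [-0.535 -0.423  0.732 -1.128]
 [ 0.019 -0.872 -0.49   0.773]
 [ 0.     0.     0.     1.   ]]
box_short [(array([381., 134., 416., 167.]), 0.68)]
box_mid [(array([381., 169., 426., 204.]), 0.78)]
box_long [(array([381., 202., 437., 230.]), 0.96)]
lane_short [(array([237., 202., 292., 231.]), 0.67)]
lane_mid [(array([161., 283., 227., 332.]), 0.83), (array([376., 258., 438., 304.]), 0.76)]
lane_long [(array([431., 101., 492., 141.]), 0.92), (array([243., 135., 300., 171.]), 0.66), (array([353.,  90., 382., 121.]), 0.57)]
tape [(array([354.,  88., 380., 119.]), 0.71)]
carton [(array([467., 160., 511., 199.]), 0.79)]
{'time': 0.5, 'joint_positions': array([-1.20061407,  0.33223856, -0.06470248,  1.46018367,  0.02156491,
        1.34990666, -0.08856099]), 'joint_vel': array([-0.00025343, -0.00276385,  0.00172941,  0.00067515, -0.00019635,
        0.00131202,  0.00020315]), 'joint_torque': array([-1.42669236e-03, -6.22568250e+01,  2.39720824e-02, -3.89857578e+01,
       -6.10410562e-02,  3.21968738e-02,  7.04725835e-05]), 'ee_pos': array([0.23918992, 0.57739613, 0.22251143]), 'eef_rot': array([ 1.95161183e-01,  9.80771182e-01, -1.77014864e-05, -2.68270740e-05]), 'ft_force': array([-0.36846352,  0.0741752 ,  1.04349875]), 'torque': array([ 0.01515429, -0.03398927,  0.02458642]), 'grip_force': 0.0, 'width': 0.08711958401940059}
```

View pics/top0.png

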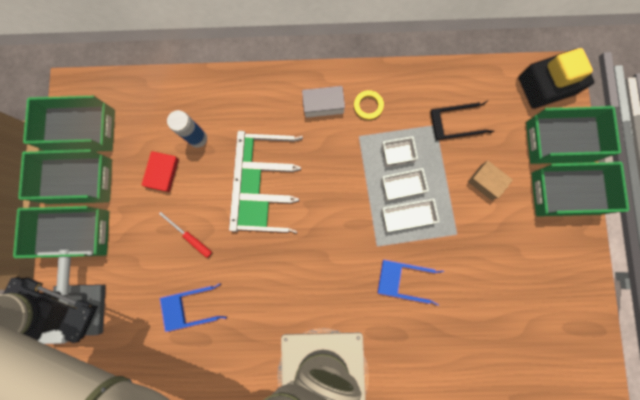

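View pics/side0.png

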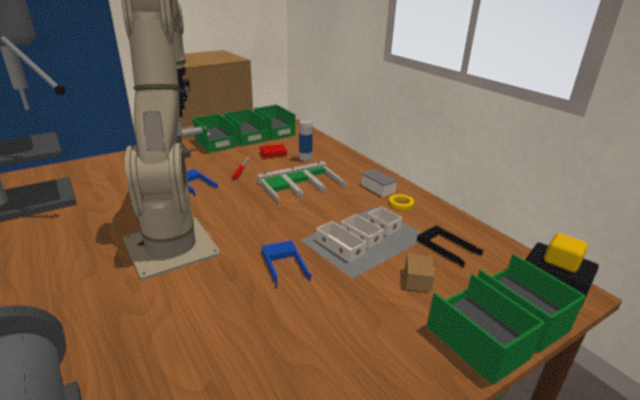

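The side and top views agree. The three white boxes sit on the grey mat at top-view px (398,151), (404,185) and (410,216). The white rack with green stops is at (265,185) and opens to the right. Look-alikes are two blue rows at (408,282) and (193,307), a black row at (462,120), and the closed grey-lid box at (323,101). I choose the white/aluminium rack and the open white boxes, and I'll check that in one crop.

```bash
python3 - <<'E'
from h import *
a=np.load('pics/top0.npy',allow_pickle=True).item()
im=a['pixels'][:,:,::-1]
c=cv2.resize(im[122:244,225:445],None,fx=3.6,fy=3.6,interpolation=cv2.INTER_CUBIC)
cv2.imwrite('pics/crop.png',c)
hsv=cv2.cvtColor(im,cv2.COLOR_BGR2HSV)
m=((hsv[...,2]>175)&(hsv[...,1]<50)).astype(np.uint8)
for n,b in dict(short=(376,130,421,170),mid=(376,166,431,203),long=(376,197,442,235)).items():
    s=np.zeros_like(m); s[b[1]:b[3],b[0]:b[2]]=m[b[1]:b[3],b[0]:b[2]]
    k,l,st,_=cv2.connectedComponentsWithStats(s); i=1+np.argmax(st[1:,4]); v,u=np.nonzero(l==i)
    P=p2w(a,np.c_[u,v],0.042)[:,:2].astype(np.float32)*1000
    print(n,cv2.minAreaRect(P),len(P))
g=((hsv[...,0]>45)&(hsv[...,0]<80)&(hsv[...,1]>120)); g[:,:230]=0; g[:,300:]=0
k,l,st,ct=cv2.connectedComponentsWithStats(g.astype(np.uint8))
for i in range(1,k):
    if st[i,4]>40:
        v,u=np.nonzero(l==i); print('stop',cv2.minAreaRect(p2w(a,np.c_[u,v],0.022)[:,:2].astype(np.float32)*1000))
print('mouth tips',np.round(p2w(a,[[299,138],[297,168],[297,199],[295,231]],0.022)*1000))
E
```

```text
short ((638.3514404296875, -241.67233276367188), (131.99838256835938, 118.48741912841797), 88.23291015625) 1171
mid ((534.6146850585938, -250.29376220703125), (158.69375610351562, 106.5394058227539), 88.3081283569336) 1427
long ((442.23236083984375, -261.50421142578125), (189.68685913085938, 106.93810272216797), 88.3715591430664) 1643
stop ((657.0838623046875, 206.8419189453125), (21.000438690185547, 65.58538818359375), 85.74298858642578)
stop ((560.8900146484375, 199.25466918945312), (50.28776168823242, 66.96359252929688), 85.17277526855469)
stop ((464.1531677246094, 192.195068359375), (80.41211700439453, 67.30362701416016), 85.50596618652344)
mouth tips [[688.  52.  22.]
 [595.  59.  22.]
 [502.  61.  22.]
 [408.  68.  22.]]
```

View pics/crop.png

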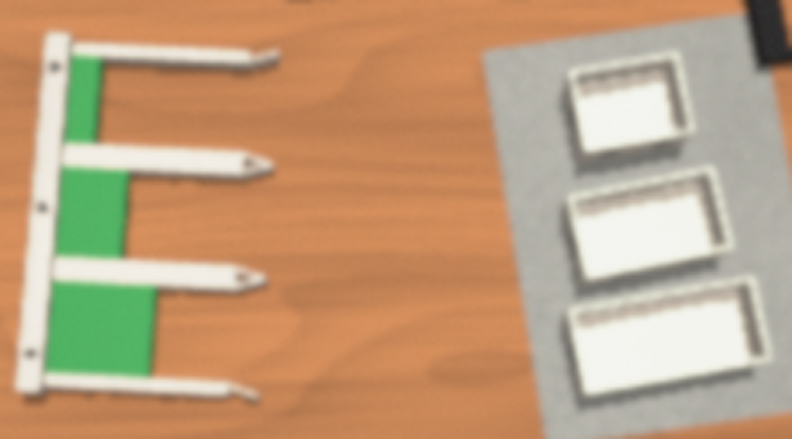

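The crop confirms the white rack, with stop depths top = long, middle = mid, bottom = short. The three open white boxes are short at crop (631,104), mid (651,222) and long (669,336), in the reverse order of the rows.

```bash
python3 - <<'E'
from h import *
a=np.load('pics/top0.npy',allow_pickle=True).item()
f=lambda q,z:p2w(a,np.array(q)/3.6+np.array([225,122])-0.36,z)[:,:2]*1000
for n,q in dict(short=[(569,70),(679,52),(693,135),(585,156)],mid=[(569,195),(714,168),(733,245),(587,281)],long=[(568,309),(752,276),(770,360),(587,397)]).items():
    P=f(q,0.046); L=(P[0]+P[3]-P[1]-P[2])/2; W=(P[0]+P[1]-P[2]-P[3])/2
    print(n,P.mean(0).round(1),'len',np.linalg.norm(L).round(1),'w',np.linalg.norm(W).round(1),'ang',np.degrees(np.arctan2(L[1],L[0])).round(1),np.degrees(np.arctan2(W[1],W[0])).round(1))
# rails: inner edges at back / front(before flare)
for n,q in dict(long=[(80,62),(245,67),(70,143),(235,152)],mid=[(70,168),(235,177),(62,256),(228,265)],short=[(60,282),(225,289),(52,374),(225,383)]).items():
    P=f(q,0.022); m1=(P[0]+P[2])/2; m2=(P[1]+P[3])/2; d=m1-m2
    print(n,'back',m1.round(1),'front',m2.round(1),'ang',np.degrees(np.arctan2(d[1],d[0])).round(1),'gap',np.linalg.norm(P[1]-P[3]).round(1))
print('tips',f([(278,52),(272,163),(265,278),(258,397)],0.022).round(1))
print('stop faces',f([(101,60),(97,140),(128,172),(123,255),(156,289),(150,374)],0.022).round(1))
E
```

```text
short [ 634.4 -246.5] len 90.7 w 71.7 ang 98.7 6.7
mid [ 535.4 -256.6] len 120.5 w 68.0 ang 100.7 9.4
long [ 443.5 -266.1] len 149.3 w 69.9 ang 99.2 8.8
long back [655.3 214.1] front [645.1  75.7] ang 85.8 gap 73.4
mid back [562.1 221.3] front [550.6  84.1] ang 85.2 gap 74.0
short back [465.8 229.2] front [455.4  90.7] ang 85.7 gap 77.1
tips [[693.7  43. ]
 [598.4  49.8]
 [502.1  57.2]
 [404.8  64.5]]
stop faces [[691.3 192.3]
 [622.4 195.6]
 [594.3 169.8]
 [524.5 174.1]
 [495.5 147. ]
 [425.8 152.2]]
```

Emit:
arm_command([
  {"slide": [0.03, -0.05, 0.0]},
  {"slide": [0.03, -0.05, 0.0]},
  {"slide": [0.03, -0.05, 0]},
  {"slide": [0.03, -0.05, 0]},
  {"slide": [0.03, -0.05, 0]},
  {"slide": [0.03, -0.05, 0]},
  {"slide": [0.03, -0.05, 0]},
  {"slide": [0.02, -0.05, 0]},
])

```text
schema error: expected keys rot, slide, grip
```

Emit:
arm_command([
  {"rot": [0, 0, -7.3], "slide": [0.0285, -0.05, 0], "grip": 1},
  {"rot": [0, 0, -7.3], "slide": [0.0285, -0.05, 0], "grip": 1},
  {"rot": [0, 0, -7.3], "slide": [0.0285, -0.05, 0], "grip": 1},
  {"rot": [0, 0, -7.3], "slide": [0.0285, -0.05, 0], "grip": 1},
  {"rot": [0, 0, -7.3], "slide": [0.0285, -0.05, 0], "grip": 1},
  {"rot": [0, 0, -7.3], "slide": [0.0285, -0.05, 0], "grip": 1},
  {"rot": [0, 0, -7.3], "slide": [0.0285, -0.05, 0], "grip": 1},
  {"rot": [0, 0, -7.3], "slide": [0.0285, -0.05, 0], "grip": 1},
])

```text
time: 1.5
ee_pos: [0.4679, 0.1758, 0.2229]
eef_rot: [0.65, 0.76, 0.001, 0.0]
ft_force: [-0.0, 0.5, -0.4]
width: 0.0872
grip_force: 0.0
```

Emit:
arm_command([
  {"rot": [0, 0, 0], "slide": [0.0085, -0.054, 0], "grip": 1},
  {"rot": [0, 0, 0], "slide": [0.0085, -0.054, 0], "grip": 1},
  {"rot": [0, 0, 0], "slide": [0.0085, -0.054, 0], "grip": 1},
  {"rot": [0, 0, 0], "slide": [0.0085, -0.054, 0], "grip": 1},
  {"rot": [0, 0, 0], "slide": [0.0085, -0.054, 0], "grip": 1},
  {"rot": [0, 0, 0], "slide": [0.0085, -0.054, 0], "grip": 1},
  {"rot": [0, 0, 0], "slide": [0.0085, -0.054, 0], "grip": 0.95},
  {"rot": [0, 0, 0], "slide": [0.008, -0.054, 0], "grip": 0.92},
], newtons=15)

```text
time: 2.5
ee_pos: [0.5351, -0.2561, 0.2229]
eef_rot: [0.649, 0.761, 0.0, 0.0]
ft_force: [0.9, 0.1, 0.3]
width: 0.0814
grip_force: 0.0
```

```bash
python3 - <<'E'
from h import *
a=snap('wrist'); s=sensors.read_state(); print(s['ee_pos'],s['width'])
im=a['pixels'][:,:,::-1].copy(); np.save('pics/w1.npy',a,allow_pickle=True)
def draw(c,ang,L,W,z=0.046):
    t=np.radians(ang); u=np.array([np.cos(t),np.sin(t)]);v=np.array([u[1],-u[0]])
    P=[np.r_[c+sx*v*W/2+sy*u*L/2,z] for sx,sy in((1,1),(1,-1),(-1,-1),(-1,1))]
    cv2.polylines(im,[np.int32(w2p(a,P).round())],True,(0,0,255),1)
draw(np.array([.6344,-.2465]),99.3,.09,.068);draw(np.array([.5354,-.2566]),99.3,.12,.068);draw(np.array([.4435,-.2661]),99.3,.15,.068)
cv2.imwrite('pics/w1.png',im)
E
```

```text
[ 0.53345465 -0.26376489  0.22267207] 0.08117984368211427
```

View pics/w1.png

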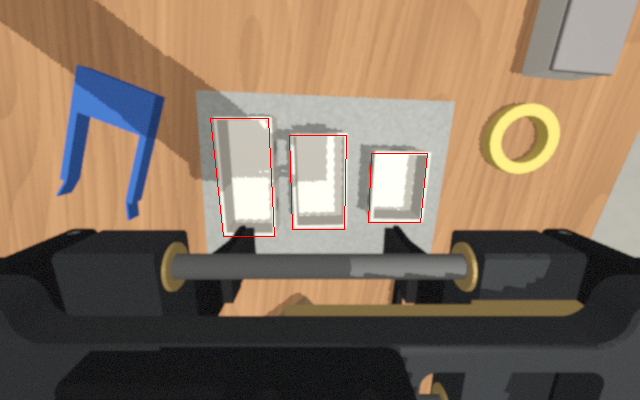

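The overlay of my estimates sits on all three boxes within about 1 px (long (243,177), mid (318,182), short (398,187)), so I descend on the mid box.

Emit:
arm_command([
  {"rot": [0, 0, 0], "slide": [0, -0.001, -0.03], "grip": 0.875},
  {"rot": [0, 0, 0], "slide": [0, 0, -0.045], "grip": 0.875},
  {"rot": [0, 0, 0], "slide": [0, 0, -0.045], "grip": 0.875},
  {"rot": [0, 0, 0], "slide": [0, 0, -0.04], "grip": 0.875},
  {"rot": [0, 0, 0], "slide": [0, 0, -0.025], "grip": 0.875},
  {"rot": [0, 0, 0], "slide": [0, 0, -0.008], "grip": 0.875},
  {"rot": [0, 0, 0], "slide": [0, 0, 0], "grip": 0.7},
  {"rot": [0, 0, 0], "slide": [0, 0, 0], "grip": 0.7},
])

```text
time: 3.55
ee_pos: [0.5354, -0.2558, 0.0307]
eef_rot: [0.649, 0.761, 0.0, 0.001]
ft_force: [-0.1, 0.5, -1.1]
width: 0.0681
grip_force: 15.0
```

Emit:
arm_command([
  {"rot": [0, 0, 0], "slide": [0, 0.015, 0], "grip": 0.7},
  {"rot": [0, 0, -1.5], "slide": [0.001, 0.03, 0], "grip": 0.7},
  {"rot": [0, 0, -2], "slide": [0.001, 0.035, 0], "grip": 0.7},
  {"rot": [0, 0, -2], "slide": [0.001, 0.035, 0], "grip": 0.7},
  {"rot": [0, 0, -2], "slide": [0.001, 0.035, 0], "grip": 0.7},
  {"rot": [0, 0, -2], "slide": [0.001, 0.035, -0.0005], "grip": 0.7},
  {"rot": [0, 0, -2], "slide": [0.0015, 0.03, -0.0005], "grip": 0.7},
  {"rot": [0, 0, -1.8], "slide": [0.0015, 0.015, -0.0005], "grip": 0.7},
])

```text
time: 4.55
ee_pos: [0.5443, -0.0253, 0.0303]
eef_rot: [0.733, 0.681, 0.001, 0.002]
ft_force: [-0.9, -10.2, 15.7]
width: 0.0681
grip_force: 15.0
```

```bash
python3 - <<'E'
from h import *
a=snap('top'); b=snap('side'); s=sensors.read_state(); print(s['ee_pos'],s['eef_rot'],s['ft_force'],s['width'])
i=cv2.resize(a['pixels'][122:252,225:375,::-1],(480,416),interpolation=cv2.INTER_CUBIC)
j=cv2.resize(b['pixels'][150:280,240:340,::-1],(320,416),interpolation=cv2.INTER_CUBIC)
cv2.imwrite('pics/c2.png',np.hstack([i,j]))
E
```

```text
[ 0.54460082 -0.02373104  0.03028252] [0.73227496 0.68100576 0.00177239 0.00118064] [ 0.34942962  0.59030538 12.81198003] 0.06758575947221646
```

View pics/c2.png

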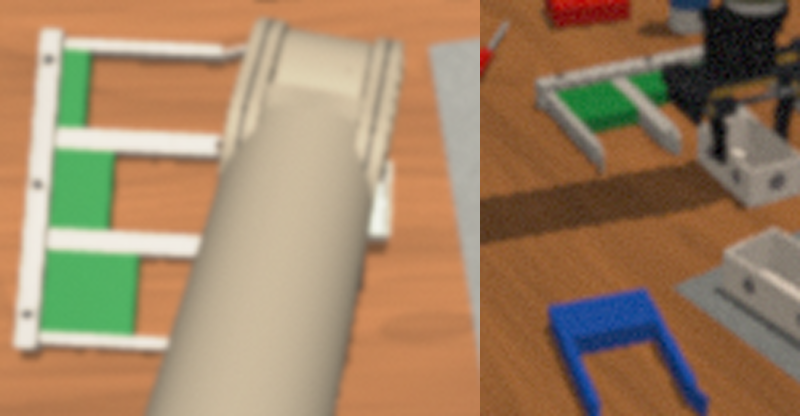

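Emit:
arm_command([
  {"rot": [0, 0, 0], "slide": [0.001, 0.015, 0.0005], "grip": 0.7},
  {"rot": [0, 0, 0], "slide": [0.0015, 0.025, 0.0002], "grip": 0.7},
  {"rot": [0, 0, 0], "slide": [0.0015, 0.025, 0], "grip": 0.7},
  {"rot": [0, 0, 0], "slide": [0.0015, 0.025, 0], "grip": 0.7},
  {"rot": [0, 0, 0], "slide": [0.0015, 0.022, 0], "grip": 0.7},
  {"rot": [0, 0, 0], "slide": [0.001, 0.014, 0], "grip": 0.7},
  {"rot": [0, 0, 0], "slide": [0.0005, 0.007, 0], "grip": 0.7},
  {"rot": [0, 0, 0], "slide": [0.0005, 0.005, 0], "grip": 0.7},
])

```text
time: 5.65
ee_pos: [0.5526, 0.1124, 0.0303]
eef_rot: [0.733, 0.681, 0.001, 0.001]
ft_force: [-0.6, -6.5, 8.5]
width: 0.0678
grip_force: 14.9
```

Emit:
arm_command([
  {"rot": [0, 0, 0], "slide": [0.0002, 0.002, 0], "grip": 0.7},
  {"rot": [0, 0, 0], "slide": [0.0002, 0.002, 0], "grip": 0.7},
  {"rot": [0, 0, 0], "slide": [0, 0.002, 0], "grip": 0.7},
  {"rot": [0, 0, 0], "slide": [0, 0, 0], "grip": 0.7},
  {"rot": [0, 0, 0], "slide": [0, 0, 0], "grip": 0.875},
  {"rot": [0, 0, 0], "slide": [0, 0, 0], "grip": 0.875},
  {"rot": [0, 0, 0], "slide": [0, 0, 0.02], "grip": 0.875},
  {"rot": [0, 0, 0], "slide": [0, 0, 0.04], "grip": 0.875},
])

```text
time: 6.65
ee_pos: [0.5513, 0.1187, 0.0895]
eef_rot: [0.732, 0.681, -0.001, -0.0]
ft_force: [-0.7, 0.0, 0.8]
width: 0.0759
grip_force: 0.0
```

```bash
python3 - <<'E'
from h import *
a=snap('wrist','w3'); s=sensors.read_state(); print(s['ee_pos'],s['eef_rot'])
E
```

```text
[0.55459529 0.11894485 0.09556367] [0.73271026 0.68053411 0.00279154 0.00109975]
```

View pics/w3.png

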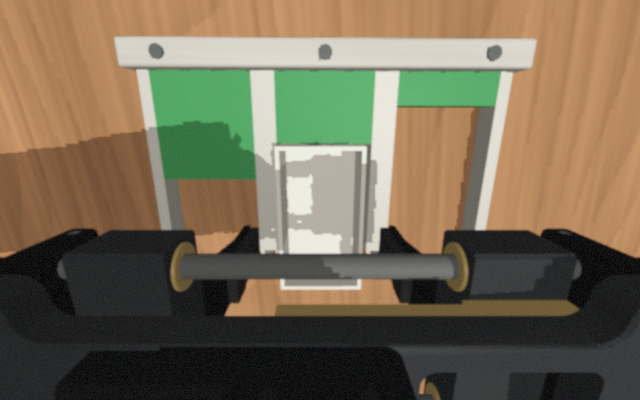

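The mid box lies straight in the middle row, with its far rim at row 146 and the stop's edge at about row 143. The short row (left) and long row (right) are empty.

```bash
python3 - <<'E'
from h import *
a=snap('wrist'); 
t=np.radians(-4.25);u=np.array([-np.sin(t),np.cos(t)]);v=np.array([np.cos(t),np.sin(t)]);o=np.array([.5495,.0536])
f=lambda q,z:np.round(np.c_[(p2w(a,q,z)[:,:2]-o)@v,(p2w(a,q,z)[:,:2]-o)@u]*1000,1)
print('rim',f([(274,146),(368,146),(281,289),(361,289)],.045))
print('stop mid',f([(276,144),(372,144)],.022),'short',f([(160,179),(252,179)],.022),'long',f([(398,106),(495,106)],.022))
print('rails at front',f([(180,240),(258,240),(381,240),(480,240)],.022))
E
```

```text
rim [[-32.5 122.5]
 [ 38.8 122.5]
 [-31.7  -0.8]
 [ 38.4  -1.1]]
stop mid [[-34.3 122.4]
 [ 46.3 122.4]] short [[-135.8   92.7]
 [ -56.3   92.6]] long [[ 65.9 152.7]
 [145.  152.7]]
rails at front [[-126.    35.7]
 [ -54.5   35.5]
 [  59.    35.2]
 [ 150.8   35. ]]
```

Emit:
arm_command([
  {"rot": [0, 0, 1], "slide": [0.003, -0.03, 0.02], "grip": 0.875},
  {"rot": [0, 0, 2], "slide": [0.0105, -0.048, 0.01], "grip": 0.875},
  {"rot": [0, 0, 2], "slide": [0.0105, -0.048, 0], "grip": 0.875},
  {"rot": [0, 0, 2], "slide": [0.0105, -0.048, 0], "grip": 0.875},
  {"rot": [0, 0, 2], "slide": [0.0105, -0.048, 0], "grip": 0.875},
  {"rot": [0, 0, 2], "slide": [0.0105, -0.048, 0], "grip": 0.875},
  {"rot": [0, 0, 2], "slide": [0.0105, -0.048, 0], "grip": 0.875},
  {"rot": [0, 0, 0.3], "slide": [0.014, -0.047, 0], "grip": 0.875},
])

```text
time: 7.75
ee_pos: [0.6326, -0.2477, 0.1197]
eef_rot: [0.648, 0.761, 0.0, 0.0]
ft_force: [-0.0, 0.5, 1.4]
width: 0.0761
grip_force: 0.0
```

Emit:
arm_command([
  {"rot": [0, 0, 0], "slide": [0, 0, -0.02], "grip": 0.875},
  {"rot": [0, 0, 0], "slide": [0, 0, -0.035], "grip": 0.875},
  {"rot": [0, 0, 0], "slide": [0, 0, -0.025], "grip": 0.875},
  {"rot": [0, 0, 0], "slide": [0, 0, -0.01], "grip": 0.875},
  {"rot": [0, 0, 0], "slide": [0, 0, 0], "grip": 0.875},
  {"rot": [0, 0, 0], "slide": [0, 0, 0], "grip": 0.7},
  {"rot": [0, 0, 0], "slide": [0, 0, 0], "grip": 0.7},
  {"rot": [0, 0, 0], "slide": [0, 0, 0], "grip": 0.7},
])

```text
time: 8.75
ee_pos: [0.6328, -0.2466, 0.03]
eef_rot: [0.649, 0.761, 0.001, 0.001]
ft_force: [0.8, 1.6, 7.6]
width: 0.0679
grip_force: 15.0
```

Emit:
arm_command([
  {"rot": [0, 0, 0], "slide": [0, 0.015, 0.0005], "grip": 0.7},
  {"rot": [0, 0, -1.5], "slide": [0, 0.03, 0], "grip": 0.7},
  {"rot": [0, 0, -2], "slide": [-0.005, 0.04, 0], "grip": 0.7},
  {"rot": [0, 0, -2], "slide": [-0.02, 0.04, 0], "grip": 0.7},
  {"rot": [0, 0, -2], "slide": [-0.03, 0.04, 0], "grip": 0.7},
  {"rot": [0, 0, -2], "slide": [-0.035, 0.035, -0.0005], "grip": 0.7},
  {"rot": [0, 0, -2], "slide": [-0.035, 0.025, 0], "grip": 0.7},
  {"rot": [0, 0, -1.8], "slide": [-0.03, 0.012, 0], "grip": 0.7},
])

```text
time: 9.75
ee_pos: [0.4777, -0.0074, 0.0296]
eef_rot: [0.732, 0.681, 0.002, 0.001]
ft_force: [6.9, -2.8, 12.1]
width: 0.0676
grip_force: 15.0
```

Emit:
arm_command([
  {"rot": [0, 0, 0], "slide": [-0.015, 0.001, 0.0005], "grip": 0.7},
  {"rot": [0, 0, 0], "slide": [-0.0105, 0.002, 0], "grip": 0.7},
  {"rot": [0, 0, 0], "slide": [0.001, 0.015, 0], "grip": 0.7},
  {"rot": [0, 0, 0], "slide": [0.0015, 0.02, 0], "grip": 0.7},
  {"rot": [0, 0, 0], "slide": [0.0015, 0.02, 0], "grip": 0.7},
  {"rot": [0, 0, 0], "slide": [0.0015, 0.02, 0], "grip": 0.7},
  {"rot": [0, 0, 0], "slide": [0.001, 0.015, 0], "grip": 0.7},
  {"rot": [0, 0, 0], "slide": [0.0005, 0.01, 0], "grip": 0.7},
])

```text
time: 10.75
ee_pos: [0.459, 0.0933, 0.0295]
eef_rot: [0.733, 0.68, -0.0, 0.001]
ft_force: [-1.4, -6.6, 9.5]
width: 0.0677
grip_force: 15.0
```

Emit:
arm_command([
  {"rot": [0, 0, 0], "slide": [0.0003, 0.005, 0], "grip": 0.7},
  {"rot": [0, 0, 0], "slide": [0.0002, 0.003, 0], "grip": 0.7},
  {"rot": [0, 0, 0], "slide": [0.0002, 0.003, 0], "grip": 0.7},
  {"rot": [0, 0, 0], "slide": [0, 0.003, 0], "grip": 0.7},
  {"rot": [0, 0, 0], "slide": [0, 0.002, 0], "grip": 0.7},
  {"rot": [0, 0, 0], "slide": [0, 0, 0], "grip": 0.7},
  {"rot": [0, 0, 0], "slide": [0, 0, 0], "grip": 0.7},
  {"rot": [0, 0, 0], "slide": [0, 0, 0], "grip": 0.7},
])

```text
time: 11.75
ee_pos: [0.4598, 0.1073, 0.0296]
eef_rot: [0.733, 0.68, -0.001, 0.001]
ft_force: [-0.0, -10.3, 11.2]
width: 0.0681
grip_force: 15.0
```

Emit:
arm_command([
  {"rot": [0, 0, 0], "slide": [0.0002, 0.003, 0], "grip": 0.7},
  {"rot": [0, 0, 0], "slide": [0.0002, 0.003, 0], "grip": 0.7},
  {"rot": [0, 0, 0], "slide": [0, 0, 0], "grip": 0.7},
  {"rot": [0, 0, 0], "slide": [0, 0, 0], "grip": 0.7},
  {"rot": [0, 0, 0], "slide": [0, 0, 0], "grip": 0.875},
  {"rot": [0, 0, 0], "slide": [0, 0, 0], "grip": 0.875},
  {"rot": [0, 0, 0], "slide": [0, 0, 0.03], "grip": 0.875},
  {"rot": [0, 0, 0], "slide": [0, 0, 0.04], "grip": 0.875},
])

```text
time: 12.75
ee_pos: [0.4588, 0.1156, 0.0994]
eef_rot: [0.732, 0.681, -0.001, -0.0]
ft_force: [0.5, -0.0, -0.4]
width: 0.076
grip_force: 0.0
```

```bash
python3 - <<'E'
from h import *
a=snap('wrist','w4');s=sensors.read_state(); print(s['ee_pos'],s['eef_rot']); np.save('pics/w4.npy',a,allow_pickle=True)
E
```

```text
[0.46167499 0.1161041  0.10434371] [7.32780807e-01 6.80461263e-01 2.09726139e-03 5.99784739e-04]
```

View pics/w4.png

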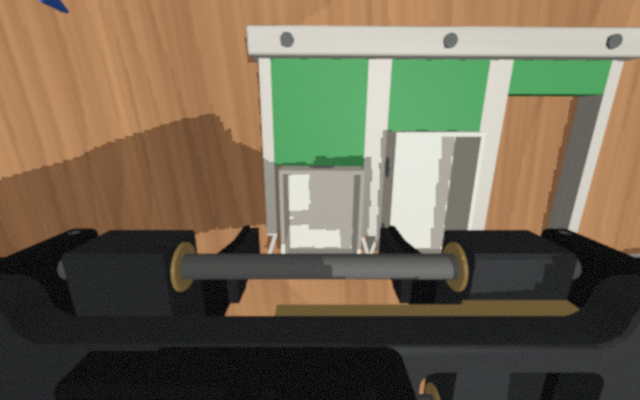

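The short box is in the left row against the stop (rim at row 167, stop edge at row 165), and the mid box is undisturbed. Next is the long box.

Emit:
arm_command([
  {"rot": [0, 0, 1], "slide": [0, -0.03, 0.01], "grip": 0.875},
  {"rot": [0, 0, 2], "slide": [-0.002, -0.05, 0.01], "grip": 0.875},
  {"rot": [0, 0, 2], "slide": [-0.003, -0.05, 0], "grip": 0.875},
  {"rot": [0, 0, 2], "slide": [-0.003, -0.05, 0], "grip": 0.875},
  {"rot": [0, 0, 2], "slide": [-0.003, -0.05, 0], "grip": 0.875},
  {"rot": [0, 0, 2], "slide": [-0.003, -0.05, 0], "grip": 0.875},
  {"rot": [0, 0, 2], "slide": [-0.002, -0.05, 0], "grip": 0.875},
  {"rot": [0, 0, 0.3], "slide": [-0.001, -0.05, 0], "grip": 0.875},
])

```text
time: 13.8
ee_pos: [0.4431, -0.2653, 0.1192]
eef_rot: [0.648, 0.762, 0.0, 0.0]
ft_force: [1.8, 0.4, 0.1]
width: 0.0762
grip_force: 0.0
```

Emit:
arm_command([
  {"rot": [0, 0, 0], "slide": [0, -0.001, -0.02], "grip": 0.875},
  {"rot": [0, 0, 0], "slide": [0, 0, -0.035], "grip": 0.875},
  {"rot": [0, 0, 0], "slide": [0, 0, -0.025], "grip": 0.875},
  {"rot": [0, 0, 0], "slide": [0, 0, -0.009], "grip": 0.875},
  {"rot": [0, 0, 0], "slide": [0, 0, 0], "grip": 0.875},
  {"rot": [0, 0, 0], "slide": [0, 0, 0], "grip": 0.7},
  {"rot": [0, 0, 0], "slide": [0, 0, 0], "grip": 0.7},
  {"rot": [0, 0, 0], "slide": [0, 0, 0], "grip": 0.7},
])

```text
time: 14.8
ee_pos: [0.4435, -0.2656, 0.0311]
eef_rot: [0.649, 0.761, 0.001, 0.001]
ft_force: [-0.3, 2.3, 7.3]
width: 0.0679
grip_force: 15.0
```

Emit:
arm_command([
  {"rot": [0, 0, 0], "slide": [0.01, 0.01, 0.0005], "grip": 0.7},
  {"rot": [0, 0, -1.5], "slide": [0.025, 0.025, 0], "grip": 0.7},
  {"rot": [0, 0, -2], "slide": [0.032, 0.035, 0], "grip": 0.7},
  {"rot": [0, 0, -2], "slide": [0.034, 0.035, 0], "grip": 0.7},
  {"rot": [0, 0, -2], "slide": [0.034, 0.035, 0], "grip": 0.7},
  {"rot": [0, 0, -2], "slide": [0.031, 0.035, 0], "grip": 0.7},
  {"rot": [0, 0, -2], "slide": [0.02, 0.025, -0.0005], "grip": 0.7},
  {"rot": [0, 0, -1.8], "slide": [0.01, 0.012, 0], "grip": 0.7},
])

```text
time: 15.8
ee_pos: [0.6399, -0.053, 0.0312]
eef_rot: [0.733, 0.681, -0.001, 0.001]
ft_force: [-6.2, -6.5, 11.1]
width: 0.068
grip_force: 15.0
```

Emit:
arm_command([
  {"rot": [0, 0, 0], "slide": [0.001, 0.014, 0], "grip": 0.7},
  {"rot": [0, 0, 0], "slide": [0.0019, 0.025, 0], "grip": 0.7},
  {"rot": [0, 0, 0], "slide": [0.0019, 0.025, 0], "grip": 0.7},
  {"rot": [0, 0, 0], "slide": [0.0019, 0.025, 0], "grip": 0.7},
  {"rot": [0, 0, 0], "slide": [0.0019, 0.025, 0], "grip": 0.7},
  {"rot": [0, 0, 0], "slide": [0.0017, 0.023, 0], "grip": 0.7},
  {"rot": [0, 0, 0], "slide": [0.0015, 0.02, 0], "grip": 0.7},
  {"rot": [0, 0, 0], "slide": [0.0008, 0.01, 0], "grip": 0.7},
])

```text
time: 16.8
ee_pos: [0.6521, 0.114, 0.0312]
eef_rot: [0.732, 0.681, 0.0, 0.001]
ft_force: [-0.8, -5.4, 6.7]
width: 0.0679
grip_force: 15.0
```

Emit:
arm_command([
  {"rot": [0, 0, 0], "slide": [0.0003, 0.005, 0], "grip": 0.7},
  {"rot": [0, 0, 0], "slide": [0.0002, 0.003, 0], "grip": 0.7},
  {"rot": [0, 0, 0], "slide": [0.0002, 0.003, 0], "grip": 0.7},
  {"rot": [0, 0, 0], "slide": [0.0002, 0.003, 0], "grip": 0.7},
  {"rot": [0, 0, 0], "slide": [0, 0.001, 0], "grip": 0.7},
  {"rot": [0, 0, 0], "slide": [0, 0, 0], "grip": 0.7},
  {"rot": [0, 0, 0], "slide": [0, 0, 0], "grip": 0.7},
  {"rot": [0, 0, 0], "slide": [0, 0, 0], "grip": 0.7},
])

```text
time: 17.8
ee_pos: [0.6528, 0.1226, 0.0311]
eef_rot: [0.734, 0.679, -0.002, 0.003]
ft_force: [-1.9, -16.2, 8.1]
width: 0.0675
grip_force: 15.0
```

Emit:
arm_command([
  {"rot": [0, 0, 0], "slide": [0.0002, 0.002, 0], "grip": 0.7},
  {"rot": [0, 0, 0], "slide": [0, 0, 0], "grip": 0.7},
  {"rot": [0, 0, 0], "slide": [0, 0, 0], "grip": 0.7},
  {"rot": [0, 0, 0], "slide": [0, 0, 0], "grip": 0.875},
  {"rot": [0, 0, 0], "slide": [0, 0, 0], "grip": 0.875},
  {"rot": [0, 0, 0], "slide": [0, 0, 0.03], "grip": 0.875},
  {"rot": [0, 0, 0], "slide": [0, 0, 0.05], "grip": 0.875},
  {"rot": [0, 0, 0], "slide": [0, 0, 0.05], "grip": 0.875},
])

```text
time: 18.8
ee_pos: [0.652, 0.1318, 0.1615]
eef_rot: [0.732, 0.681, -0.0, -0.0]
ft_force: [0.9, 0.2, 0.1]
width: 0.0761
grip_force: 0.0
```

Emit:
arm_command([
  {"rot": [0, 0, 0], "slide": [-0.02, -0.04, 0.02], "grip": 0.875},
  {"rot": [0, 0, 0], "slide": [-0.02, -0.05, 0.02], "grip": 0.875},
  {"rot": [0, 0, 0], "slide": [-0.02, -0.05, 0.02], "grip": 0.6},
  {"rot": [0, 0, 0], "slide": [-0.02, -0.05, 0.0], "grip": 0.3},
  {"rot": [0, 0, 0], "slide": [-0.02, -0.03, 0], "grip": 0},
  {"rot": [0, 0, 0], "slide": [0, -0.02, 0], "grip": 0},
  {"rot": [0, 0, 0], "slide": [0, 0, 0], "grip": 0},
  {"rot": [0, 0, 0], "slide": [0, 0, 0], "grip": 0},
])

```text
time: 19.8
ee_pos: [0.5529, -0.1079, 0.2201]
eef_rot: [0.732, 0.681, 0.0, -0.0]
ft_force: [0.9, -0.2, -1.2]
width: 0.024
grip_force: 0.0
```

```bash
python3 - <<'E'
from h import *
a=snap('wrist');s=sensors.read_state(); print(s['ee_pos'],s['time']); np.save('pics/w5.npy',a,allow_pickle=True)
t=snap('top')
i=cv2.resize(t['pixels'][122:244,225:345,::-1],None,fx=3.2,fy=3.2,interpolation=cv2.INTER_CUBIC)
w=cv2.resize(a['pixels'][:260,:,::-1],None,fx=1.25,fy=1.0)
w=a['pixels'][:,:,::-1]
cv2.imwrite('pics/w5.png',w)
cv2.imwrite('pics/t5.png',i)
E
```

```text
[ 0.55287373 -0.10786424  0.22009467] 19.85
```

View pics/w5.png

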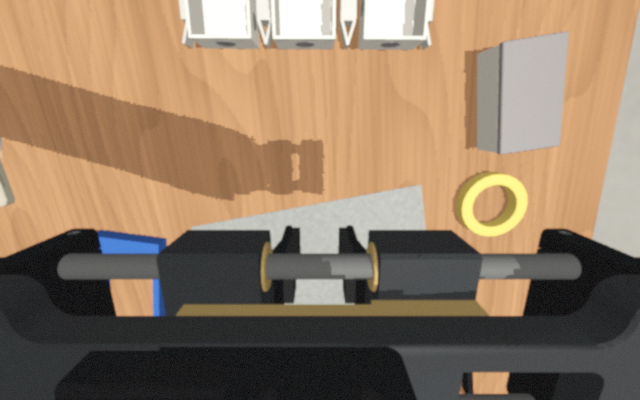

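All three near ends line up at about row 48 with the rail tips. One zoom will check that they are flush.

```bash
python3 - <<'E'
from h import *
a=np.load('pics/w5.npy',allow_pickle=True).item()
c=cv2.resize(a['pixels'][0:70,175:440,::-1],None,fx=3,fy=3,interpolation=cv2.INTER_CUBIC)
t=cv2.imread('pics/t5.png')[:,:384]; c=np.vstack([c,np.zeros((t.shape[0]-10,c.shape[1],3),np.uint8)]); c=c[:600]
h=min(390,600-210); c[210:210+h,:384]=t[:h]
cv2.imwrite('pics/z5.png',c)
E
```

```text
Traceback (most recent call last):
ValueError: could not broadcast input array from shape (390,384,3) into shape (380,384,3)
```

```bash
python3 - <<'E'
from h import *
a=np.load('pics/w5.npy',allow_pickle=True).item()
c=cv2.resize(a['pixels'][0:70,175:440,::-1],None,fx=3,fy=3,interpolation=cv2.INTER_CUBIC)
t=cv2.imread('pics/t5.png')[:380]
d=np.zeros((210+len(t),c.shape[1],3),np.uint8); d[:210]=c; d[210:,:t.shape[1]]=t
cv2.imwrite('pics/z5.png',d)
E
```

```text
(no output)
```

View pics/z5.png

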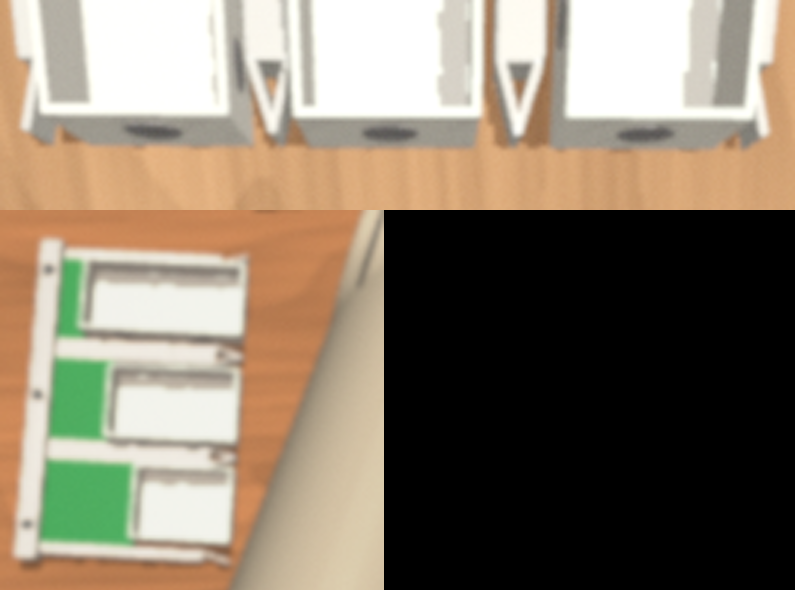

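The zoom shows the near ends' bottom edges on one straight line (rows 146, 148 and 150 at 3x), level with the rail tips. Each far end touches its green stop, so I'm handing in.

```bash
python3 -c "
from h import *
print(order.close_job())"
```

```text
the job is handed in; nothing more can be done
None
```

I handed in the job at about 20 s of the 64 s allowed: in the last pictures each box is in its matching row, against the green stop and flush at the front to about 1 mm, and nothing else was touched.

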